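# Show a trial tenon to the bench inspection camera

### The arm

A 6-joint arm with a two-finger parallel gripper is mounted at the origin on a cart in front of the work surface, level with it; the furniture and walls round the work are solid. World frame = base frame: x ahead of the robot, y to its left, z up, the work surface at z = 0. Lengths are in m, angles in rad, forces in N, time in s.
With the tool pointing down it reaches from about 0.275 to 0.75 m from the base axis. Payload 10.2 kg.
Tool frame: the origin (TCP) lies midway between the tips of the shut fingers; the grasp point (between the pads) lies manip.grasp_offset behind it (manip.grasp_offset is the distance from the TCP to the grasp point, in m); z points along the fingers, y is the direction in which the jaws open and shut (so a half turn about z gives the same grasp; the last joint's range is limited). The gripper opens to 88 mm and grips with 3 to 60 N. Pads are 18 mm wide; open, the fingers measure 123 mm over their backs; the gripper's body (75 mm by 187 mm) begins 45 mm behind the grasp point.
Start: joints at [1.098, 0.313, 1.498, -0, 1.331, -0.223], TCP at [0.13, 0.509, 0.239] pointing down, gripper open.
Joint ranges: [-2.94, 2.94], [-0.97, 2.17], [0.19, 2.56], [-1.23, 4.37], [0.02, 3.11], [-2.88, 2.88]. Speed limits (rad/s): [2.39, 2.39, 3.01, 3.14, 3.14, 3.14].

### API

Orientations are given as a rotation vector (axis times angle).
In Python, from bench import manip gives the robot as it stands.
- The arm moves only by the tool apply_moves, never from a script. Its argument "increments" is a list of rows, each a list of 5 numbers: the shift along the world's x, y, z in m, then the turn about the world's z in rad, then the opening, from 0 (shut) to 1 (fully open). A call has 1 to 5 rows; each row shifts and turns the commanded pose from where the row before left it; what a row does not reach is not made up. A row lasts 1/10 s, in which the tool goes at most 50 mm and 8.59 degrees, less where a joint would pass 70% of its speed; a pose out of reach is approached as far as the arm can. A call with a gripper value outside its range is refused whole. The fingers move at their own pace and stop on an object; "grip_force" is the grip in N (left out, the last holds). Time passes only in rows, so rows that do not move let the fingers close. It gives the time, the measured TCP pose, the force and the opening at its end, in the units of the state.
- manip.sense(): the state, without advancing time (a new reading comes with each control period).
- manip.camera(name): name is "side" or "top" or "wrist"; returns (picture, depth): 400x640x3 uint8, red, green, blue; 400x640 float32, m along the optical axis (not along the pixel's ray), 0 where there is no reading.
- manip.calibration(name): a dict with "intrinsics" (3x3 intrinsics, pixels), "k1" (the pictures are not rectified: a ray, as slopes to the right and down, at radius r is drawn at 1 + k1 r^2 times it, then the intrinsics apply), "R" (3x3) and "t" (3): a world point X has camera coordinates R X + t. Camera axes: x right, y down, z forward; pixel columns grow to the right and rows downward; lengths in m; the calibration is good to about 2 mm. A picture is of the moment at which its call begins: read the wrist's pose just before it. calibration takes no time and is no camera call; for the wrist camera it gives the pose at the moment of the call.
- manip.finish_job(): hands the job in, once; it reports no verdict.
Trained networks look in the newest picture that a camera, given by its name, has taken for a name from the list of things; names that differ only in an ending like _2 or _b are one class to them, and where a whole thing is asked for, a point or a joint stands for the part that bears it (a point fixed in the world has none). Each returns a list of dicts, best first, with "confidence" (0 to 1); they miss things now and then, are a little off and sometimes report something else, mostly with a low value. They report only what shows in the picture. A call takes as long as a camera call. They do not tell look-alikes from the thing itself.
- manip.cut_out(label, camera): "region" (400x640 bool, what is visible of it) and "point" ([row, column] in pixels, amid what is visible of it).
- manip.spot_point(label, camera): "point" ([row, column] in pixels: a listed point, or the origin of a listed thing).
The state is a dict: "clock": time; "joints": joint angles; "qvel": joint speeds; "tau": joint torques, N m; "position": TCP position; "eef_rot": TCP orientation; "force": force on the tool from outside, world axes, zero at the start; "torque": the same for the moment, N m; "opening": opening from 0.0 (shut) to 1.0 (fully open).
Only numpy, scipy, OpenCV 4.12 (cv2) and the standard library are available. Lean on these libraries where they do the work, as an engineer would, in place of code of your own. Each camera call takes 0.05 s, during which the arm holds its last target. There are 200 camera calls.

### The job

Show a trial tenon to the inspection camera that looks straight up from the bench: first turn the camera's focus-lock collar clockwise (seen from above) until its lever stands at the white locked line, then draw the taller of the two trial tenons straight up out of the rail and hold it upright, tenon down, centred over the lens with the tenon's end 70 mm above the lens rim and its wide faces parallel to the long side of the camera's base plate. Finish while still holding it there, at rest in the gripper. Do not touch the camera with the wood, and leave the rail, the shorter tenon, the mallet, the tape measure and the try square where they are.

Things in the scene. Friction and masses are not known exactly. Their poses are not given: they have to be found in the camera images.
- camera: up-looking inspection camera, fixed to the bench: dark steel base plate 130 x 90 x 8 mm with four screws, on it an aluminium housing 74 x 68 mm up to 54 mm, a round steel flange (67 mm diameter) up to 59 mm, then the black lens barrel (41 mm diameter) up to 96 mm. Origin: centre of the base plate's underside; x runs along the plate's long side, z up
- lens_rim (a point): centre of the lens barrel's top rim, on the vertical optical axis, 96 mm above the bench; axes as the camera's
- collar (a joint): angle of the focus-lock collar, a knurled dark ring of 55 mm diameter round the lens barrel, 62 to 86 mm above the bench; it turns but does not lift. 0 = loose (lever over a white dot), grows clockwise seen from above, 1.40 = lever over the white line on the flange (locked mark), stop at 1.46. Stays where left; friction 0.08 N m
- collar_lever (a point): top of the outer end of the collar's lever, 43 mm from the lens axis, 80 mm above the bench. The lever, 9 mm wide and high, reaches out to 47 mm from the axis; at the locked mark it points along the camera's +y, to the plate side that faces the robot. The ring can be gripped across, fingers square to the lever
- rail: loose wooden practice rail 280 x 60 x 45 mm, 0.6 kg, lying on the bench; two blind mortises 32 x 14 mm, 32 mm deep, in its top, 65 mm either side of its middle. Origin: centre of its underside; x along its length, z up
- tall_tenon: taller trial tenon, pale wood: block 44 x 32 mm in plan, 80 mm high above the shoulders, with a tenon 30 x 12 mm, 28 mm long below them, standing in one of the mortises; about 0.09 kg. Origin: centre of the shoulder plane, on the rail's top; x along the 44 mm (and the tenon's 30 mm) side, wide faces parallel to x; z up, away from the tenon
- tenon_end (a point): centre of the end face of the tall one's tenon, 28 mm below tall_tenon's origin
- short_tenon: the shorter trial tenon, same section and tenon, but only 50 mm high above the shoulders, standing in the other mortise. Origin and axes alike
- mallet: wooden mallet 310 x 115 x 70 mm lying behind the camera; leave it
- tape_measure: tape measure 32 x 76 x 63 mm standing to the left of the camera; leave it
- try_square: steel try square 143 x 282 x 13 mm lying to the right of the rail; leave it
There are look-alikes about, which are no part of the job. Leave any orange or yellow look-alike of the tall_tenon alone.

How it is judged:
By the outcome, as a careful person would: the job done as asked, in the order asked, and still so for the second after the job is handed in, while the arm keeps its last pose, push and grip.
It also fails if it takes over 51 s, if anything falls off the work surface, if the arm or the gripper's body presses on something with over 40 N, if the wrist force passes 120 N, or if a joint passes its speed limit or range.

## Working session

There is one attempt and no reset: what is moved stays moved. The work goes in short steps, Python scripts to look and compute and a tool call to move; the robot and the scene stay as the last step left them, time stands still between calls to the robot, and variables do not carry over. Pictures are saved under pics/ and viewed, about 8 in all and at most 12, crops included, and the job is handed in when it is done.

Besides the shell and the picture viewer there is one more tool, called after "Call:" as a command line: name --pt "numbers of a row" for each row, then --argument value for the rest. apply_moves: Moves the arm, as the interface text tells. Its arguments: {"type":"object","properties":{"increments":{"type":"array","items":{"type":"array","items":{"type":"number"}}},"grip_force":{"type":"number"}},"required":["increments"]}

```bash
mkdir -p pics
cat > h.py <<'E'
import numpy as np, cv2
from bench import manip
def px2w(cam, pts, z=None, depth=None, cal=None):
    """pixels [row,col] -> world, by plane z or by depth"""
    c=cal or manip.calibration(cam); K=np.array(c["intrinsics"]);R=np.array(c["R"]);t=np.array(c["t"])
    out=[]
    for r,cc in np.atleast_2d(pts):
        d=np.array([(cc-K[0,2])/K[0,0],(r-K[1,2])/K[1,1]]); u=d.copy()
        for _ in range(20): u=d/(1+c["k1"]*(u@u))
        ray=np.array([u[0],u[1],1.])
        if z is not None:
            o=-R.T@t; w=R.T@ray; out.append(o+w*(z-o[2])/w[2])
        else:
            out.append(R.T@(ray*depth[int(round(r)),int(round(cc))]-t))
    return np.array(out)
def cloud(cam,depth,cal=None):
    c=cal or manip.calibration(cam); K=np.array(c["intrinsics"],float);R=np.array(c["R"]);t=np.array(c["t"])
    v,u=np.mgrid[0:400,0:640]; d=np.stack([(u-K[0,2])/K[0,0],(v-K[1,2])/K[1,1]],-1); s=d.copy()
    for _ in range(20): s=d/(1+c["k1"]*(s**2).sum(-1,keepdims=True))
    P=np.concatenate([s,np.ones((400,640,1))],-1)*depth[...,None]
    return (P-t)@R
def proj(cam,X,cal=None):
    c=cal or manip.calibration(cam); K=np.array(c["intrinsics"]);p=np.array(c["R"])@X+c["t"]
    s=p[:2]/p[2]; s=s*(1+c["k1"]*(s@s)); return np.array([K[1,1]*s[1]+K[1,2],K[0,0]*s[0]+K[0,2]])
def save(n,img): cv2.imwrite("pics/"+n,img[...,::-1])
E
python3 - <<'E'
from h import *
np.set_printoptions(precision=3,suppress=True)
ims=[]
for cam in ["top","side"]:
    im,d=manip.camera(cam); save(cam+"0.png",im); C=cloud(cam,d)
    np.savez(cam+"0.npz",im=im,d=d,C=C)
    for l in ["camera","rail","tall_tenon","short_tenon","collar","try_square"]:
        for r in manip.cut_out(l,cam)[:4]:
            m=r["region"]&(d>0); p=r["point"]; print(cam,l,round(r["confidence"],2),np.round(p),m.sum(),np.median(C[m],0) if m.any() else None, np.percentile(C[m][:,2],97) if m.any() else None)
    for l in ["lens_rim","collar_lever","tenon_end","camera"]:
        for r in manip.spot_point(l,cam)[:3]: print(cam,"pt",l,round(r["confidence"],2),r["point"])
    ims.append(im)
save("both.png",cv2.resize(np.vstack(ims),(640,800))[:800]); s=manip.sense();print(s["clock"],s["position"],s["eef_rot"],manip.grasp_offset)
c=manip.calibration("top");print(-np.array(c["R"]).T@c["t"],c["R"])
E
```

```text
top camera 0.97 [217. 260.] 1303 [0.512 0.185 0.046] 0.09723386596808432
top rail 0.76 [207. 367.] 1586 [ 0.543 -0.11   0.046] 0.05038067084509027
top rail 0.53 [217. 267.] 84 [0.505 0.176 0.084] 0.09014767376944266
top tall_tenon 0.78 [185. 320.] 244 [0.591 0.027 0.108] 0.11207634589455785
top tall_tenon 0.74 [177. 376.] 271 [ 0.608 -0.126  0.125] 0.12945858488706927
top tall_tenon 0.7 [214. 415.] 262 [ 0.515 -0.231  0.109] 0.11267951541399288
top short_tenon 0.57 [229. 366.] 215 [ 0.483 -0.096  0.096] 0.0999363756911347
top try_square 0.57 [215. 458.] 1339 [ 0.519 -0.371  0.007] 0.016281159118177
top try_square 0.29 [214. 262.] 1336 [0.512 0.185 0.039] 0.09719044565272641
top pt lens_rim 0.55 [214.8, 255.4]
top pt lens_rim 0.47 [183.3, 371.9]
top pt collar_lever 0.6 [226.7, 267.2]
top pt camera 0.75 [218.6, 263.5]
top pt camera 0.48 [226.7, 359.7]
side camera 0.59 [192. 286.] 803 [0.513 0.166 0.037] 0.09404254089425587
side rail 0.85 [231. 320.] 1581 [ 0.56  -0.128  0.037] 0.04699789967566812
side tall_tenon 0.96 [203. 319.] 416 [0.596 0.015 0.07 ] 0.10861644891397465
side tall_ten
[... 210 characters left out ...]
9639451029463032
side short_tenon 0.45 [232. 320.] 1686 [ 0.559 -0.127  0.039] 0.04698095131400668
side short_tenon 0.39 [176. 242.] 294 [0.385 0.328 0.033] 0.06270579446163382
side try_square 0.74 [275. 352.] 232 [ 0.602 -0.3    0.011] 0.01502146838013411
side pt lens_rim 0.81 [171.6, 287.2]
side pt lens_rim 0.71 [237.7, 332.5]
side pt collar_lever 0.69 [179.3, 279.0]
side pt tenon_end 0.94 [237.6, 334.0]
side pt tenon_end 0.71 [214.5, 320.1]
side pt tenon_end 0.56 [270.1, 318.1]
side pt camera 0.9 [197.7, 287.1]
side pt camera 0.6 [194.6, 350.8]
1.1 [0.13  0.509 0.239] [0.391 3.117 0.   ] 0.0187
[ 0.398 -0.014  1.119] [[-0.    -1.    -0.031]
 [-0.987  0.006 -0.162]
 [ 0.162  0.03  -0.986]]
```

View pics/top0.png

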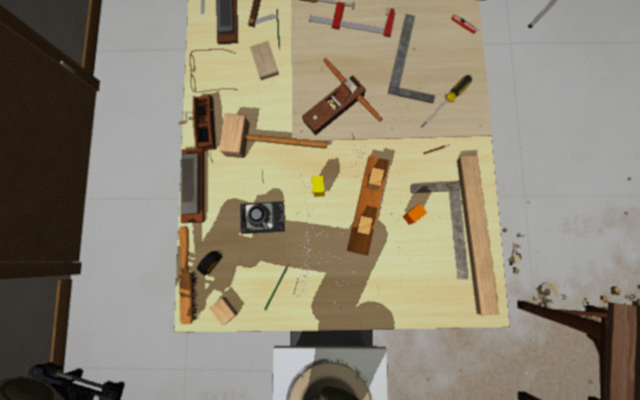

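View pics/side0.png

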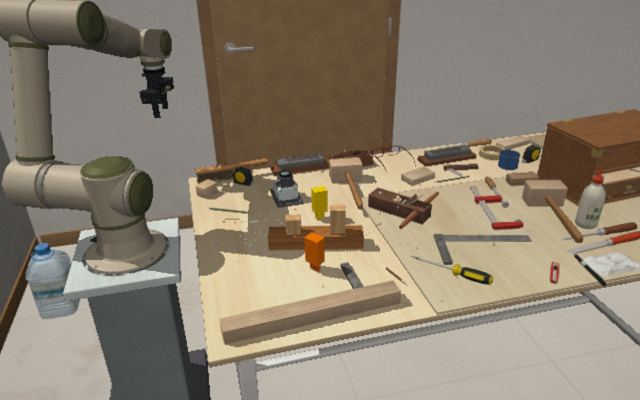

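The top view shows the pale tenons in the rail at (177,376) and (229,366), a yellow look-alike at (185,320) and an orange one at (214,415). The inspection camera is at (217,262). The taller pale one should be (177,376): its top is at z≈0.125–0.129, against 0.096–0.10 for the other. I'll confirm this in a crop and move closer to look with the wrist camera.

Run:
```python
from h import *
a=np.load("top0.npz")["im"]; b=np.load("side0.npz")["im"]
f=lambda i,r,c:cv2.resize(i[r:r+75,c:c+100],(400,300),interpolation=cv2.INTER_CUBIC)
save("crop1.png",np.vstack([np.hstack([f(a,180,215),f(a,150,320)]),np.hstack([f(b,155,240),f(b,190,260)])]))
C=np.load("top0.npz")["C"]
m=(C[...,2]>0.038)&(C[...,2]<0.052)&(abs(C[...,0]-.545)<.2)&(abs(C[...,1]+.11)<.1)
n,l,st,ce=cv2.connectedComponentsWithStats(m.astype(np.uint8))
for k in range(1,n):
    if st[k,4]>200:
        r=cv2.minAreaRect(C[l==k][:,:2].astype(np.float32)); print(st[k],r)
```

```text
[ 347  156   42   99 1571] ((0.5502273440361023, -0.11318834125995636), (0.06020643562078476, 0.2805844843387604), 76.49079132080078)
```

View pics/crop1.png

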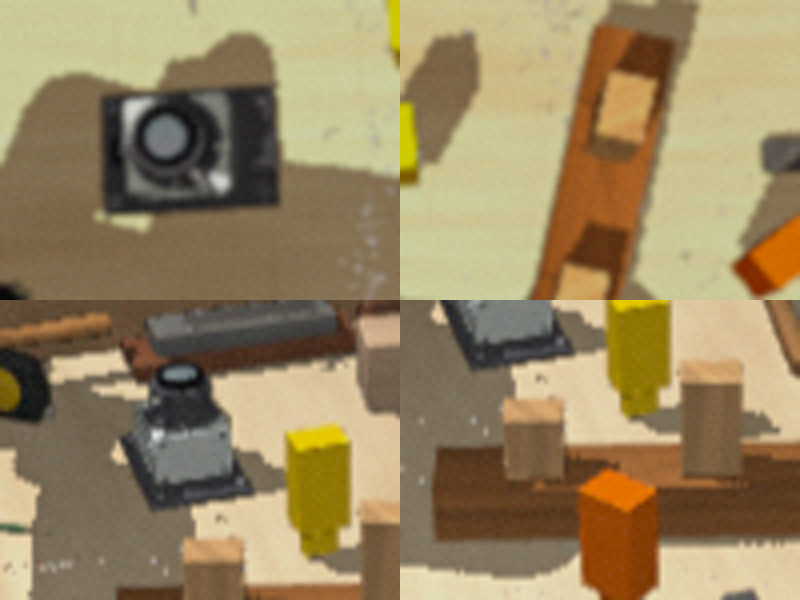

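Call:
apply_moves --pt "0.035 -0.03 0.01 0 1" --pt "0.035 -0.03 0.01 0 1" --pt "0.035 -0.03 0.01 0 1" --pt "0.035 -0.03 0.01 0 1" --pt "0.035 -0.03 0.01 0 1"

```text
clock: 1.6
position: [0.3059, 0.3573, 0.2893]
eef_rot: [0.391, 3.117, 0.001]
force: [0.4, 0.1, -0.2]
opening: 0.999
```

The crops show that the pale tenon at (177,376) is clearly the taller of the two in the rail; the yellow and orange blocks stand on the bench. The collar lever points to the lower right in the top view. Next I'll take a wrist view over the camera.

Call:
apply_moves --pt "0.035 -0.035 0 0 1" --pt "0.035 -0.035 0 0 1" --pt "0.025 -0.03 0 0 1" --pt "0.02 -0.03 0 0 1" --pt "0 0 0 0 1"

```text
clock: 2.1
position: [0.4216, 0.2259, 0.2885]
eef_rot: [0.398, 3.116, -0.001]
force: [-0.2, -0.3, 0.5]
opening: 0.996
```

```bash
cat > w.py <<'E'
from h import *
import sys
np.set_printoptions(precision=4,suppress=True)
n=sys.argv[1]
s=manip.sense(); cal=manip.calibration("wrist"); im,d=manip.camera("wrist"); C=cloud("wrist",d,cal)
save(n+".png",im); np.savez(n+".npz",im=im,d=d,C=C,**{k:np.array(v) for k,v in cal.items()})
R=np.array(cal["R"]);print("campos",-R.T@cal["t"],"fwd",R[2],"right",R[0]); print(s["position"],s["eef_rot"],s["joints"])
for l in sys.argv[2:]:
    for r in manip.spot_point(l,"wrist")[:3]:
        p=r["point"]; print(l,round(r["confidence"],2),p,C[int(p[0]),int(p[1])])
E
python3 w.py w1 lens_rim collar_lever camera
```

```text
campos [0.342  0.2473 0.4347] fwd [ 0.3078 -0.0798 -0.9481] right [0.2514 0.9679 0.0002]
[0.4216 0.2259 0.2885] [ 0.3983  3.1162 -0.0011] [ 0.2467  0.1756  1.543  -0.0007  1.4232 -1.0697]
lens_rim 0.88 [255.1, 314.3] [0.5198 0.1962 0.0936]
lens_rim 0.55 [112.7, 393.2] [0.3781 0.3311 0.0548]
lens_rim 0.27 [340.6, 326.0] [0.401  0.2342 0.3701]
collar_lever 0.91 [231.5, 291.1] [0.4869 0.1745 0.0791]
camera 0.95 [227.4, 316.8] [0.4926 0.2057 0.0717]
```

View pics/w1.png

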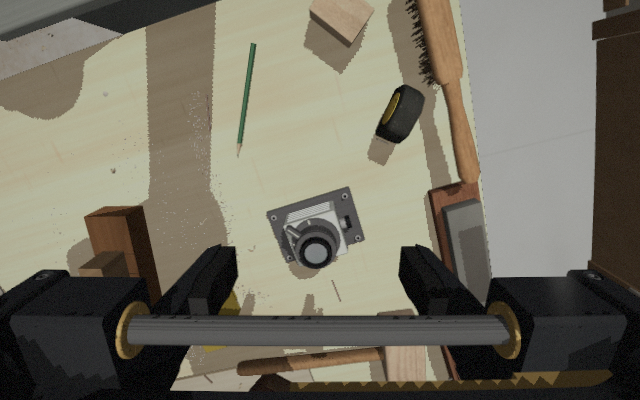

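Run:
```python
from h import *
np.set_printoptions(precision=4,suppress=True)
D=np.load("pics/../w1.npz"); C=D["C"]; im=D["im"]
box=np.zeros((400,640),bool); box[170:290,240:390]=1
m=box&(C[...,2]>.089)&(C[...,2]<.105); P=C[m]
print("rim",m.sum(),cv2.minEnclosingCircle(P[:,:2].astype(np.float32)),np.median(P[:,2]))
for lo,hi in [(.004,.012),(.049,.0565),(.0565,.062)]:
    m=box&(C[...,2]>lo)&(C[...,2]<hi); n,l,st,ce=cv2.connectedComponentsWithStats(m.astype(np.uint8)); 
    print(lo,m.sum(),cv2.minAreaRect(C[m][:,:2].astype(np.float32)))
m=box&(C[...,2]>.065)&(C[...,2]<.088);P=C[m]
c=np.array(cv2.minEnclosingCircle(C[box&(C[...,2]>.089)&(C[...,2]<.105)][:,:2].astype(np.float32))[0])
v=P[:,:2]-c; r=np.hypot(*v.T); f=r>.033; print("lever far pts",f.sum(),np.degrees(np.arctan2(v[f,1],v[f,0])).mean(), np.percentile(r,99),v[f].mean(0))
save("crop2.png",cv2.resize(im[180:280,255:380],(750,600),interpolation=cv2.INTER_CUBIC))
```

```text
rim 791 ((0.5173946022987366, 0.1982814520597458), 0.020433632656931877) 0.09441812140113853
0.004 1941 ((0.5207262635231018, 0.19525115191936493), (0.15232622623443604, 0.161174476146698), 48.323211669921875)
0.049 594 ((0.5171496868133545, 0.1982361078262329), (0.0679444745182991, 0.07669932395219803), 3.1980860233306885)
0.0565 394 ((0.5081675052642822, 0.20044711232185364), (0.06563186645507812, 0.0518420971930027), 74.43130493164062)
lever far pts 94 -143.07974504506362 0.046035880312821756 [-0.032  -0.0241]
```

View pics/crop2.png

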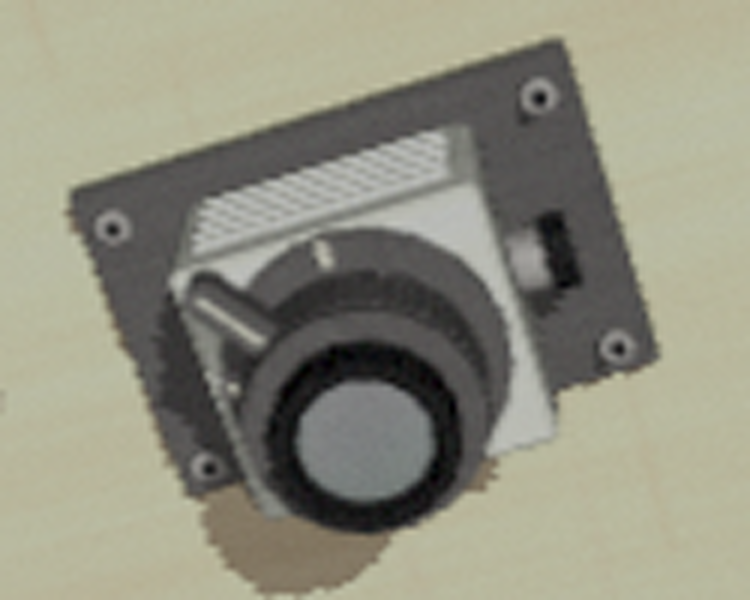

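Run:
```python
from h import *
np.set_printoptions(precision=4,suppress=True)
D=np.load("w1.npz"); cal={k:D[k] for k in["intrinsics","k1","R","t"]}
w=lambda pts,z:px2w("wrist",[(180+(y+.5)/6-.5,255+(x+.5)/6-.5) for x,y in pts],z,cal=cal)[:,:2]
pc=w([(72,188),(563,40),(657,355),(190,497)],.008);e=pc[1]-pc[0];f=pc[3]-pc[0]
print(pc,np.linalg.norm(e),np.linalg.norm(f),"x dir",np.degrees(np.arctan2(*e[::-1])),np.degrees(np.arctan2(f[1],f[0])),np.degrees(np.arctan2(*(pc[2]-pc[3])[::-1])))
print("centre plate",pc.mean(0))
for nm,p,z in [("line",(322,252),.059),("dot",(230,385),.059),("lever end",(205,285),.080),("rimc",(368,437),.096)]:
    q=w([p],z)[0]; v=q-[.5173,.1983]; print(nm,q,np.hypot(*v),np.degrees(np.arctan2(v[1],v[0])))
```

```text
[[0.4754 0.1337]
 [0.4688 0.2602]
 [0.5567 0.2651]
 [0.5661 0.1375]] 0.12664221312501742 0.09078684091234998 x dir 92.95807657158359 2.360855922387825 94.21782770727242
centre plate [0.5167 0.1991]
line [0.4877 0.1963] 0.02963170333183784 -176.16237251788465
dot [0.5139 0.1676] 0.030898311373992914 -96.25826217693661
lever end [0.4806 0.1734] 0.044324929779984784 -145.81762236723122
rimc [0.5156 0.1998] 0.0022326345553460225 139.26307960623924
```

The lever is at about -144.5° in world yaw, the white line at about -176.5°, and the plate's long axis at about 93.2°. The collar therefore needs about 32° clockwise. I'll move above the lens with the jaws square to the lever.

Call:
apply_moves --pt "0.02 -0.005 -0.02 0.145 1" --pt "0.02 -0.005 -0.02 0.145 1" --pt "0.02 -0.005 -0.02 0.145 1" --pt "0.02 -0.005 -0.02 0.145 1" --pt "0.015 -0.007 -0.02 0.145 1"

```text
clock: 2.8
position: [0.5151, 0.2029, 0.1879]
eef_rot: [-0.752, 3.05, 0.0]
force: [0.2, 0.3, 0.3]
opening: 0.999
```

Call:
apply_moves --pt "0 0 -0.02 0.145 1" --pt "0 0 0 0 1" --pt "0 0 0 0 1"

```text
clock: 3.1
position: [0.5145, 0.2027, 0.1694]
eef_rot: [-0.955, 2.993, 0.0]
force: [0.5, 0.1, -0.3]
opening: 0.999
```

```bash
python3 w.py w2 lens_rim collar_lever
python3 - <<'E'
from h import *
np.set_printoptions(precision=4,suppress=True)
D=np.load("w2.npz"); C=D["C"]
near=np.hypot(C[...,0]-.517,C[...,1]-.1985)
m=(near<.03)&(C[...,2]>.090)&(C[...,2]<.102); P=C[m]; print(m.sum(),cv2.minEnclosingCircle(P[:,:2].astype(np.float32)),np.median(P[:,2]),P.min(0),P.max(0))
m=(near<.055)&(near>.032)&(C[...,2]>.068)&(C[...,2]<.088);v=C[m][:,:2]-[.517,.1985];print(m.sum(),np.degrees(np.arctan2(v[:,1],v[:,0])).mean())
E
```

```text
campos [0.4474 0.155  0.3156] fwd [ 0.2595  0.185  -0.9478] right [-0.5793  0.8151  0.0005]
[0.5145 0.2027 0.1694] [-0.9548  2.9926  0.0001] [ 0.1633  0.435   1.5112  0.0001  1.195  -2.0252]
lens_rim 0.79 [215.2, 309.6] [0.5208 0.1989 0.0944]
collar_lever 0.74 [156.5, 306.6] [0.4865 0.1718 0.0815]
2077 ((0.517799973487854, 0.1978854387998581), 0.020573124289512634) 0.09452292794963131 [0.4977 0.1776 0.0901] [0.5379 0.2182 0.0984]
220 -140.32330784755962
```

View pics/w2.png

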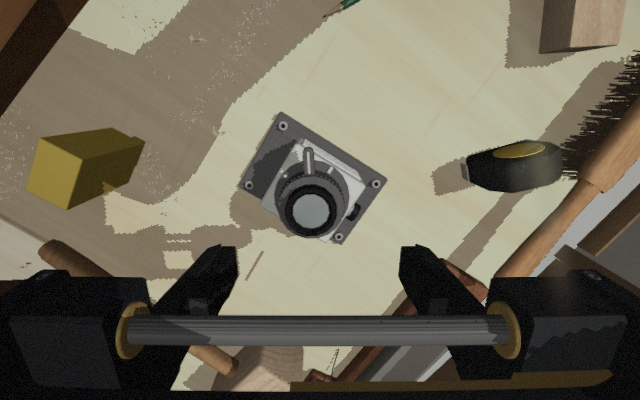

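The wrist picture shows the lever at (308,160), pointing up from the collar and in line with the tool axis, with the lens at (309,213) centred between the jaws. I'll descend around the ring.

Call:
apply_moves --pt "0.003 -0.0045 -0.02 0 1" --pt "0 0 -0.025 0 1" --pt "0 0 -0.025 0 1" --pt "0 0 -0.02 0 1" --pt "0 0 -0.012 0 1"

```text
clock: 3.75
position: [0.5176, 0.1974, 0.0661]
eef_rot: [0.957, -2.992, -0.0]
force: [-0.5, -0.3, -0.4]
opening: 0.999
```

Call:
apply_moves --pt "0 0 0 0 0.65" --pt "0 0 0 0 0.55" --pt "0 0 0 0 0.5" --pt "0 0 0 0 0.5" --pt "0 0 0 0 0.5" --grip_force 20

```text
clock: 4.25
position: [0.5177, 0.1979, 0.0675]
eef_rot: [-0.958, 2.991, 0.002]
force: [-1.8, 2.3, 2.8]
opening: 0.598
```

Call:
apply_moves --pt "0 0 0 -0.11 0.5" --pt "0 0 0 -0.11 0.5" --pt "0 0 0 -0.11 0.5" --pt "0 0 0 -0.11 0.5" --pt "0 0 0 -0.1 0.5"

```text
clock: 4.75
position: [0.5178, 0.1977, 0.0675]
eef_rot: [-0.119, 3.139, 0.001]
force: [-1.9, 2.8, 4.0]
opening: 0.605
```

Call:
apply_moves --pt "0 0 0 0 0.5" --pt "0 0 0 0 0.5"

```text
clock: 4.95
position: [0.5178, 0.1977, 0.0675]
eef_rot: [-0.13, 3.138, 0.001]
force: [-3.3, 3.3, 7.2]
opening: 0.603
```

```bash
python3 w.py w3 lens_rim collar_lever
python3 - <<'E'
from h import *
s=manip.sense();print(s["force"],s["torque"],s["opening"])
D=np.load("w3.npz"); save("crop3.png",cv2.resize(D["im"][90:270,220:420],(660,594),interpolation=cv2.INTER_CUBIC))
E
```

```text
campos [0.4357 0.1911 0.2136] fwd [ 0.3174  0.028  -0.9479] right [-0.0829  0.9966  0.0017]
[0.5178 0.1977 0.0675] [-0.1302  3.1384  0.0013] [ 0.153   0.5663  1.6037  0.0009  0.9711 -1.5012]
lens_rim 0.55 [294.8, 321.0] [0.5201 0.1998 0.0945]
collar_lever 0.92 [192.3, 315.6] [0.4757 0.1934 0.0806]
[-3.76200403  3.74673759  4.84326071] [ 0.45571052  0.4892012  -0.11373395] 0.601507433158245
```

View pics/crop3.png

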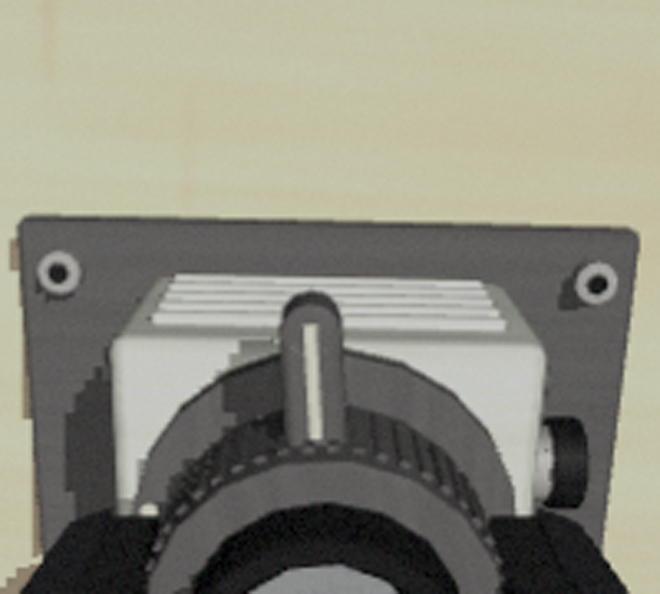

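Run:
```python
from h import *
D=np.load("w3.npz"); cal={k:D[k] for k in["intrinsics","k1","R","t"]}
w=lambda pts,z:px2w("wrist",[(90+(y+.5)/3.3-.5,220+(x+.5)/3.3-.5) for x,y in pts],z,cal=cal)[:,:2]
ang=lambda v:np.degrees(np.arctan2(v[1],v[0]))
e=w([(24,217),(636,232)],.008); print("plate x",ang(e[1]-e[0]),np.linalg.norm(e[1]-e[0]))
e=w([(58,273),(597,285)],.010); print("screws x",ang(e[1]-e[0]),np.linalg.norm(e[1]-e[0]))
e=w([(111,340),(545,350)],.054); print("housing x",ang(e[1]-e[0]),np.linalg.norm(e[1]-e[0]),e.mean(0))
s=w([(316,440),(311,325)],.080); print("lever stripe",ang(s[1]-s[0])%360, s)
for c in ([.5177,.198],[.5173,.1983]): print("tip about c",ang(s[1]-c)%360)
```

```text
plate x 93.3278786467201 0.12618578133714978
screws x 93.4283374685142 0.11187982980720909
housing x 93.34621675774093 0.0720941648608242 [0.48478654 0.19619509]
lever stripe 186.91478914336116 [[0.49113931 0.19478898]
 [0.47411812 0.19272473]]
tip about c 186.90166230559393
tip about c 187.35683554312095
```

The lever is at 186.9° against 183.35° for the lock direction, measured from plate, screws and housing. About 3.5° remains.

Call:
apply_moves --pt "0 0 0 -0.03 0.5" --pt "0 0 0 -0.03 0.5" --pt "0 0 0 0 0.5" --pt "0 0 0 0 0.5"

```text
clock: 5.5
position: [0.5178, 0.1977, 0.0674]
eef_rot: [-0.036, 3.141, 0.001]
force: [-3.4, 4.4, 5.6]
opening: 0.605
```

```bash
python3 w.py w4 collar_lever
python3 - <<'E'
from h import *
D=np.load("w4.npz"); save("crop4.png",cv2.resize(D["im"][90:270,220:420],(660,594),interpolation=cv2.INTER_CUBIC))
E
```

```text
campos [0.4354 0.1961 0.2136] fwd [ 0.3184  0.009  -0.9479] right [-0.0232  0.9997  0.0017]
[0.5178 0.1977 0.0674] [-0.0362  3.1409  0.0013] [ 0.153   0.5663  1.6036  0.0009  0.971  -1.4414]
collar_lever 0.84 [195.2, 315.0] [0.4768 0.1959 0.0812]
```

View pics/crop4.png

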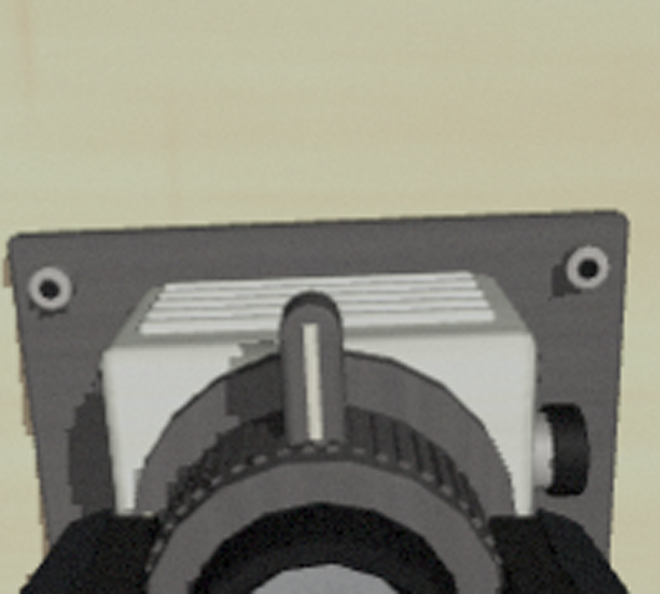

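The lever now stands at about 183.5° against the 183.35° lock direction, so it is on the mark to within 0.2°. I'll release, lift and go to the tall tenon.

Call:
apply_moves --pt "0 0 0 0 1" --pt "0 0 0 0 1" --pt "0 0 0 0 1" --pt "0 0 0.03 0 1" --pt "0 0 0.04 0 1"

```text
clock: 6.1
position: [0.5169, 0.1969, 0.136]
eef_rot: [0.032, -3.137, 0.001]
force: [0.5, -0.1, -0.2]
opening: 0.993
```

Call:
apply_moves --pt "0 0 0.05 0 1" --pt "0.01 -0.03 0.04 -0.05 1" --pt "0.015 -0.045 0.02 -0.05 1" --pt "0.015 -0.045 0 -0.05 1" --pt "0.015 -0.045 0 -0.05 1"

```text
clock: 6.6
position: [0.5726, 0.0323, 0.2461]
eef_rot: [0.284, 3.127, -0.0]
force: [-0.3, 1.6, -0.3]
opening: 0.997
```

Call:
apply_moves --pt "0.015 -0.045 0 -0.05 1" --pt "0.01 -0.045 0 0 1" --pt "0.005 -0.045 0 0 1" --pt "0 -0.025 0 0 1" --pt "0 0 0 0 1"

```text
clock: 7.1
position: [0.6019, -0.1292, 0.2447]
eef_rot: [-0.366, -3.119, 0.001]
force: [0.5, 0.4, -0.3]
opening: 0.996
```

```bash
python3 w.py w5 tall_tenon short_tenon rail
python3 - <<'E'
from h import *
np.set_printoptions(precision=4,suppress=True)
C=np.load("w5.npz")["C"]; near=np.hypot(C[...,0]-.607,C[...,1]+.127)<.06
m=near&(C[...,2]>.118)&(C[...,2]<.135); print("tall top",m.sum(),cv2.minAreaRect(C[m][:,:2].astype(np.float32)),np.median(C[m],0))
m=(C[...,2]>.039)&(C[...,2]<.050)&(np.hypot(C[...,0]-.55,C[...,1]+.113)<.2); print("rail",cv2.minAreaRect(C[m][:,:2].astype(np.float32)),np.median(C[m][:,2]))
m=(C[...,2]>.085)&(C[...,2]<.105)&(np.hypot(C[...,0]-.485,C[...,1]+.1)<.06)
if m.sum()>9: print("short",cv2.minAreaRect(C[m][:,:2].astype(np.float32)))
E
```

```text
campos [ 0.5219 -0.1096  0.3909] fwd [ 0.3086 -0.0729 -0.9484] right [0.2311 0.9729 0.0004]
[ 0.6019 -0.1292  0.2447] [-0.3655 -3.1194  0.0007] [-0.4012  0.514   1.1887 -0.0007  1.4395 -1.7386]
tall_tenon 0.97 [137.2, 447.8] [0.588  0.0125 0.0718]
tall_tenon 0.56 [122.4, 212.6] [ 0.518  -0.2087  0.1027]
short_tenon 0.81 [66.5, 319.1] [ 0.4939 -0.1018  0.0952]
rail 0.97 [125.2, 318.8] [ 0.5477 -0.1154  0.0452]
tall top 1622 ((0.6129003167152405, -0.1271210014820099), (0.031710125505924225, 0.044331032782793045), 76.194091796875) [ 0.6113 -0.127   0.1252]
rail ((0.5570955872535706, -0.10687699913978577), (0.23365740478038788, 0.2390241175889969), 30.770374298095703) 0.0451992006127589
short ((0.48742881417274475, -0.09677723050117493), (0.03187578544020653, 0.043657876551151276), 76.1913070678711)
```

View pics/w5.png

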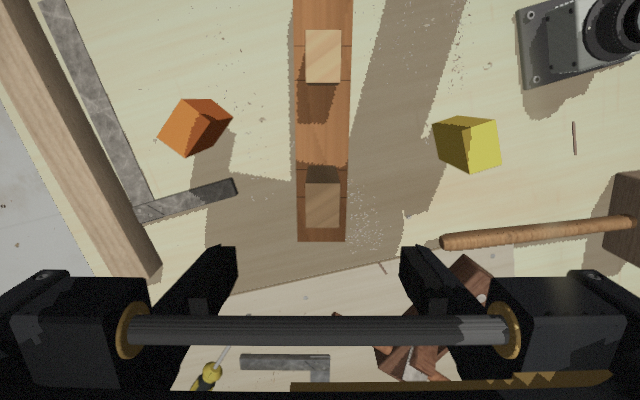

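The wrist picture shows the pale tall tenon in the rail at (205,323), the short one at (55,323), and the look-alikes (orange and yellow) apart from them. The tall one's top centre is (0.613,-0.127), with its long side at -13.7°. I'll descend with the jaws across the wide faces.

Call:
apply_moves --pt "0.006 0.001 0 -0.006 1" --pt "0.005 0.001 -0.02 0 1" --pt "0 0 -0.03 0 1" --pt "0 0 -0.02 0 1" --pt "0 0 0 0 1"

```text
clock: 7.8
position: [0.6125, -0.1225, 0.1727]
eef_rot: [-0.367, -3.115, -0.002]
force: [0.0, -0.2, 0.2]
opening: 1.002
```

```bash
python3 w.py w6
python3 - <<'E'
from h import *
C=np.load("w6.npz")["C"]; near=np.hypot(C[...,0]-.613,C[...,1]+.127)<.035
m=near&(C[...,2]>.118)&(C[...,2]<.135); print("tall top",m.sum(),cv2.minAreaRect(C[m][:,:2].astype(np.float32)),np.median(C[m],0))
E
```

```text
campos [ 0.5331 -0.1032  0.3193] fwd [ 0.3049 -0.0712 -0.9497] right [0.2324 0.9726 0.0018]
[ 0.6125 -0.1225  0.1727] [-0.3673 -3.1151 -0.0022] [-0.3848  0.5873  1.2601  0.0001  1.2993 -1.7209]
tall top 2833 ((0.6128396391868591, -0.12724289298057556), (0.032085005193948746, 0.044243138283491135), 76.47418212890625) [ 0.6109537  -0.12689457  0.12515752]
```

Call:
apply_moves --pt "0 -0.0045 0 0 1" --pt "0 0 -0.03 0 1" --pt "0 0 -0.03 0 1" --pt "0 0 -0.025 0 1" --pt "0 0 -0.012 0 1"

```text
clock: 8.35
position: [0.6131, -0.1285, 0.0776]
eef_rot: [-0.369, -3.119, -0.0]
force: [-0.5, -0.0, -0.2]
opening: 1.001
```

Call:
apply_moves --pt "0 0 0 0 1" --pt "0 0 0 0 1"

```text
clock: 8.55
position: [0.614, -0.1288, 0.08]
eef_rot: [0.369, 3.117, -0.001]
force: [0.3, -0.6, 1.1]
opening: 0.997
```

Call:
apply_moves --pt "-0.001 0.0015 -0.003 0 1" --pt "0 0 0 0 1" --pt "0 0 0 0 1"

```text
clock: 8.85
position: [0.6124, -0.1269, 0.076]
eef_rot: [0.369, 3.119, -0.0]
force: [-0.2, -0.3, -1.2]
opening: 0.997
```

Call:
apply_moves --pt "0 0 0 0 0.6" --pt "0 0 0 0 0.42" --pt "0 0 0 0 0.3" --pt "0 0 0 0 0.25" --pt "0 0 0 0 0.25" --grip_force 15

```text
clock: 9.35
position: [0.6121, -0.1269, 0.0753]
eef_rot: [-0.369, -3.12, 0.0]
force: [0.5, 0.1, -0.6]
opening: 0.572
```

Call:
apply_moves --pt "0 0 0 0 0.2" --pt "0 0 0 0 0.2" --pt "0 0 0 0 0.2" --grip_force 25

```text
clock: 9.65
position: [0.6122, -0.1269, 0.0754]
eef_rot: [0.37, 3.12, -0.0]
force: [0.2, -0.8, 0.2]
opening: 0.363
```

Call:
apply_moves --pt "0 0 0 0 0.2" --pt "0 0 0 0 0.2" --pt "0 0 0.002 0 0.2" --pt "0 0 0.005 0 0.2" --pt "0 0 0.008 0 0.2"

```text
clock: 10.15
position: [0.612, -0.1268, 0.0906]
eef_rot: [-0.369, -3.119, -0.0]
force: [1.0, -0.4, -0.4]
opening: 0.363
```

Call:
apply_moves --pt "0 0 0.01 0 0.2" --pt "0 0 0.01 0 0.2" --pt "0 0 0.015 0 0.2" --pt "0 0 0.02 0 0.2" --pt "0 0 0.02 0 0.2"

```text
clock: 10.65
position: [0.6121, -0.1269, 0.1669]
eef_rot: [0.37, 3.119, -0.0]
force: [0.1, 0.3, -0.4]
opening: 0.361
```

Call:
apply_moves --pt "0 0 0.03 0 0.2" --pt "0 0 0.03 0 0.2" --pt "0 0 0.02 0 0.2" --pt "0 0 0 0 0.2"

```text
clock: 11.05
position: [0.613, -0.1272, 0.2491]
eef_rot: [0.369, 3.114, -0.003]
force: [-0.7, -0.1, -0.9]
opening: 0.366
```

```bash
python3 w.py w7 tall_tenon rail
python3 - <<'E'
from h import *
np.set_printoptions(precision=4,suppress=True)
C=np.load("w7.npz")["C"]
m=(C[...,2]>.085)&(C[...,2]<.105)&(np.hypot(C[...,0]-.485,C[...,1]+.1)<.06)
if m.sum()>9: print("short",cv2.minAreaRect(C[m][:,:2].astype(np.float32)))
im,d=manip.camera("side"); C=cloud("side",d); im0=np.load("side0.npz")["im"]
save("side2.png",cv2.resize(im[120:270,220:420],(800,600),interpolation=cv2.INTER_CUBIC)); np.savez("side2.npz",im=im,d=d,C=C)
s=manip.sense();print(s["force"],s["opening"])
E
```

```text
campos [ 0.5321 -0.1071  0.3948] fwd [ 0.3147 -0.0756 -0.9462] right [ 0.2334  0.9724 -0.0001]
[ 0.613  -0.1272  0.2491] [ 0.3687  3.1138 -0.0027] [-0.3914  0.5324  1.1487 -0.      1.4542 -1.7265]
tall_tenon 0.77 [126.7, 441.4] [0.5896 0.0126 0.0666]
tall_tenon 0.6 [238.0, 319.9] [ 0.5926 -0.1211  0.2656]
tall_tenon 0.57 [108.2, 210.1] [ 0.517  -0.2085  0.0945]
rail 0.81 [116.2, 313.7] [ 0.5497 -0.1169  0.0439]
short ((0.4870363473892212, -0.09642990678548813), (0.03167710080742836, 0.044688377529382706), 75.54867553710938)
[-0.785  -0.3643 -0.9836] 0.3631573245518979
```

View pics/side2.png

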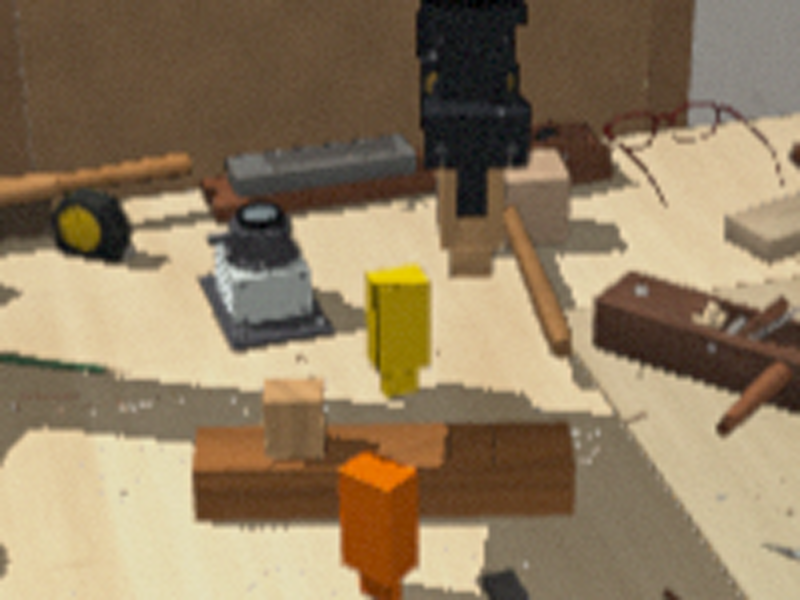

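The crop shows the tenon hanging straight in the gripper, clear at about (470,270). The rail and short tenon are unmoved. I'll carry it over the lens, turning by -1.275 rad.

Call:
apply_moves --pt "-0.005 0.02 0 -0.08 0.2" --pt "-0.01 0.035 0 -0.13 0.2" --pt "-0.01 0.035 0 -0.13 0.2" --pt "-0.01 0.035 0 -0.13 0.2" --pt "-0.01 0.035 0 -0.13 0.2"

```text
clock: 11.75
position: [0.5662, 0.0344, 0.2442]
eef_rot: [-1.282, -2.866, 0.001]
force: [0.7, -0.1, -0.6]
opening: 0.359
```

Call:
apply_moves --pt "-0.01 0.035 0 -0.13 0.2" --pt "-0.01 0.035 0 -0.13 0.2" --pt "-0.01 0.035 0 -0.13 0.2" --pt "-0.01 0.03 0 -0.13 0.2" --pt "-0.01 0.03 -0.01 -0.13 0.2"

```text
clock: 12.25
position: [0.5166, 0.1994, 0.2352]
eef_rot: [2.131, 2.308, 0.0]
force: [0.2, -0.3, -1.6]
opening: 0.362
```

Call:
apply_moves --pt "0 0 -0.01 -0.025 0.2" --pt "0 0 0 0 0.2" --pt "0 0 0 0 0.2" --pt "0 0 0 0 0.2"

```text
clock: 12.65
position: [0.5177, 0.1971, 0.2255]
eef_rot: [2.154, 2.287, 0.0]
force: [0.3, -0.2, -0.7]
opening: 0.364
```

```bash
python3 w.py w8 tenon_end lens_rim
python3 - <<'E'
from h import *
np.set_printoptions(precision=4,suppress=True)
D=np.load("w8.npz");C=D["C"];im=D["im"]
s=manip.sense(); p=s["position"]; phi=2*np.arctan2(s["eef_rot"][1],s["eef_rot"][0]); ex=np.array([np.cos(phi),np.sin(phi)]); ey=np.array([np.sin(phi),-np.cos(phi)])
print("tool x deg",np.degrees(phi),"pos",p)
hsv=cv2.cvtColor(im,cv2.COLOR_RGB2HSV); 
L=np.stack([(C[...,:2]-p[:2])@ex,(C[...,:2]-p[:2])@ey,C[...,2]],-1)
m=(abs(L[...,0])<.035)&(abs(L[...,1])<.02)&(L[...,2]>.17)&(L[...,2]<.29)&(hsv[...,1]>50)
print(m.sum()); Q=L[m]
print("local range",Q.min(0),Q.max(0))
e=Q[(Q[:,2]<.26)]; print("end face n",len(e),np.median(e,0)); 
if len(e)>50:
    A=np.c_[e[:,1:],np.ones(len(e))]; print("x = a*y+b*z+c",np.linalg.lstsq(A,e[:,0],rcond=None)[0])
t=Q[Q[:,2]>.265]; print("top z",np.median(t,0),t.min(0),t.max(0)) if len(t) else 0
im2,d2=manip.camera("side");C2=cloud("side",d2)
for r in manip.spot_point("tenon_end","side")[:4]: print("side tenon_end",r, px2w("side",[r["point"]],depth=d2))
M=(np.hypot(C2[...,0]-.518,C2[...,1]-.198)<.03)&(C2[...,2]>.12)&(C2[...,2]<.2); print("side tenon zmin",C2[M].min(0),C2[M].max(0),np.percentile(C2[M][:,2],[1,3]))
for nm,X in (("expected end",[.5178,.198,.166]),("rim",[.5178,.198,.096])): print(nm,proj("side",np.array(X)))
r0,c0=[int(v) for v in proj("side",np.array([.5178,.198,.16]))]
save("fin.png",np.hstack([cv2.resize(im2[r0-60:r0+60,c0-40:c0+40],(400,600),interpolation=cv2.INTER_CUBIC),cv2.resize(im[50:350,220:420],(400,600),interpolation=cv2.INTER_CUBIC)])); print(r0-60,c0-40)
E
```

```text
campos [0.5132 0.2802 0.3718] fwd [ 0.0196 -0.3164 -0.9484] right [0.9982 0.0598 0.0006]
[0.5177 0.1971 0.2255] [2.154  2.2865 0.0002] [ 0.1524  0.3864  1.4298 -0.0001  1.3251  0.0927]
lens_rim 0.56 [192.9, 317.8] [0.5176 0.1972 0.0939]
tool x deg 93.41118976462073 pos [0.5175 0.1975 0.2256]
10331
local range [-0.0235 -0.02    0.1708] [0.0224 0.02   0.2774]
end face n 3422 [0.0214 0.0004 0.2375]
x = a*y+b*z+c [ 0.0292 -0.0023  0.0215]
top z [0.0113 0.0008 0.2752] [-0.0235 -0.02    0.265 ] [0.0224 0.02   0.2774]
side tenon_end {'point': [153.0, 280.2], 'confidence': 0.84} [[ 0.6693  1.2071 -0.2846]]
side tenon_end {'point': [216.0, 319.8], 'confidence': 0.82} [[0.5981 0.0246 0.0096]]
side tenon_end {'point': [269.3, 315.0], 'confidence': 0.74} [[ 0.5159 -0.2465  0.008 ]]
side tenon zmin [0.5017 0.1719 0.167 ] [0.5343 0.2162 0.1996] [0.1678 0.1697]
expected end [153.4386 283.2193]
rim [172.2458 284.1969]
95 243
```

View pics/fin.png

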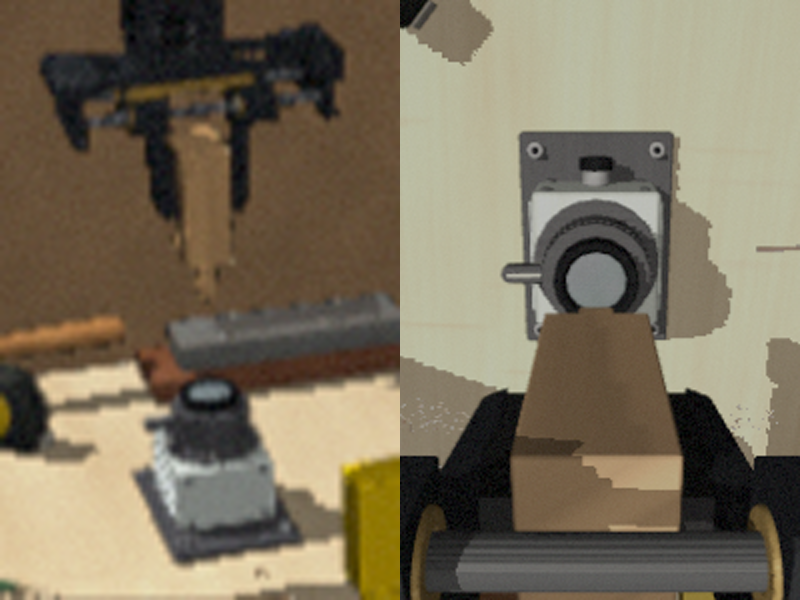

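Call:
apply_moves --pt "0 0.0014 -0.0012 0 0.2" --pt "0 0 0 0 0.2" --pt "0 0 0 0 0.2" --pt "0 0 0 0 0.2"

```text
clock: 13.3
position: [0.5172, 0.1995, 0.2242]
eef_rot: [2.154, 2.287, -0.0]
force: [0.0, 0.3, -0.5]
opening: 0.361
```

```bash
python3 w.py w9
python3 - <<'E'
from h import *
np.set_printoptions(precision=4,suppress=True)
D=np.load("w9.npz");C=D["C"];cal={k:D[k] for k in["intrinsics","k1","R","t"]}
ps=[];rs=[]
for _ in range(5):
    s=manip.sense(); ps.append(s["position"]); rs.append(2*np.arctan2(s["eef_rot"][1],s["eef_rot"][0]))
p=np.mean(ps,0);phi=np.mean(rs); ex=np.array([np.cos(phi),np.sin(phi)]); ey=np.array([np.sin(phi),-np.cos(phi)])
print("tool x deg",np.degrees(phi),"pos",p)
L=np.stack([(C[...,:2]-p[:2])@ex,(C[...,:2]-p[:2])@ey,C[...,2]],-1)
f=(abs(L[...,0]-.0215)<.003)&(abs(L[...,1])<.013)&(L[...,2]>.20)&(L[...,2]<.268); e=L[f]
print("end face",len(e),np.linalg.lstsq(np.c_[e[:,1],e[:,2]-.235,np.ones(len(e))],e[:,0],rcond=None)[0])
t=(abs(L[...,0])<.018)&(abs(L[...,1])<.013)&(abs(L[...,2]-.275)<.004); t=L[t]; print("top",len(t),np.linalg.lstsq(np.c_[t[:,:2],np.ones(len(t))],t[:,2],rcond=None)[0])
b=(abs(L[...,0])<.03)&(abs(L[...,1])<.017)&(abs(L[...,2]-.275)<.004); print("top rect local",cv2.minAreaRect(L[b][:,:2].astype(np.float32)))
# plate & rim from this view
m=(np.hypot(C[...,0]-.5177,C[...,1]-.198)<.025)&(C[...,2]>.092)&(C[...,2]<.101)
P=C[m]; v=P[:,:2]; r=np.hypot(*(v-[.5177,.198]).T); o=v[r>.019]; 
A=np.c_[2*o,np.ones(len(o))]; print("rim arc fit",len(o),np.linalg.lstsq(A,(o**2).sum(1),rcond=None)[0][:2])
g=cv2.resize(D["im"][100:240,260:380],(600,700)); 
m=(abs(C[...,2]-.008)<.0035)&(abs(C[...,0]-.517)<.06)&(abs(C[...,1]-.2)<.08)
dark=D["im"].max(-1)<110; print("plate",cv2.minAreaRect(C[m&dark][:,:2].astype(np.float32)))
# lever
m=(np.hypot(C[...,0]-.5177,C[...,1]-.198)>.034)&(np.hypot(C[...,0]-.5177,C[...,1]-.198)<.048)&(abs(C[...,2]-.078)<.008);v=C[m][:,:2]-[.5177,.198]
print("lever",m.sum(),np.degrees(np.arctan2(v[:,1],v[:,0])%(2*np.pi)).mean())
print("force",s["force"],"qvel",np.abs(s["qvel"]).max(),s["opening"],s["clock"])
E
```

```text
campos [0.5127 0.2826 0.3704] fwd [ 0.0194 -0.3164 -0.9484] right [0.9982 0.0602 0.0004]
[0.5172 0.1995 0.2242] [ 2.1537  2.2872 -0.    ] [ 0.1568  0.3885  1.4305 -0.      1.3226  0.0967]
tool x deg -266.5579713433708 pos [0.5172 0.1995 0.2242]
end face 3365 [ 0.0006 -0.0012  0.0218]
top 3046 [ 0.0015 -0.0001  0.274 ]
top rect local ((-0.00012956000864505768, 0.0006849560886621475), (0.032086197286844254, 0.04572814330458641), 89.89514923095703)
rim arc fit 157 [0.5177 0.1985]
plate ((0.5182444453239441, 0.19919922947883606), (0.08900929987430573, 0.12802375853061676), 3.423870086669922)
lever 124 181.56287921868508
force [ 0.8105 -0.395  -0.9742] qvel 0.002534092881344553 0.3607779385992637 13.35
```

Call:
apply_moves --pt "0 -0.0008 0 0 0.2" --pt "0 0 0 0 0.2" --pt "0 0 0 0 0.2" --pt "0 0 0 0 0.2" --pt "0 0 0 0 0.2"

```text
clock: 13.85
position: [0.5172, 0.1987, 0.2242]
eef_rot: [-2.154, -2.287, 0.0]
force: [-0.5, 0.7, -0.8]
opening: 0.363
```

Run:
```python
from h import *
np.set_printoptions(precision=4,suppress=True)
cal=manip.calibration("wrist"); im,d=manip.camera("wrist"); C=cloud("wrist",d,cal)
c=np.array([.5177,.1983]); 
for zmin in (.0705,.077,.0785):
    R=np.hypot(*np.moveaxis(C[...,:2]-c,-1,0)); m=(R>.03)&(R<.045)&(C[...,2]>zmin)&(C[...,2]<.085); v=C[m][:,:2]-c
    a=np.degrees(np.arctan2(v[:,1],v[:,0])%(2*np.pi)); lat=v@[np.cos(np.radians(93.4)),np.sin(np.radians(93.4))]
    print(zmin,m.sum(),a.mean(),"lateral range",np.percentile(lat,[2,98]))
s=manip.sense();print(s["position"],s["force"],np.abs(s["qvel"]).max(),s["opening"])
r,cc=[int(x) for x in proj("wrist",np.array([.478,.196,.08]),cal)]
save("lev.png",cv2.resize(im[r-30:r+30,cc-30:cc+50],(800,600),interpolation=cv2.INTER_CUBIC))
```

```text
0.0705 150 181.6562807235333 lateral range [-0.0033  0.0046]
0.077 134 182.25853067741596 lateral range [-0.0033  0.0045]
0.0785 122 182.7572531241913 lateral range [-0.0033  0.0044]
[0.5172 0.1987 0.2242] [-0.6341 -0.1086 -1.5918] 0.0024589581419379235 0.36033244950238597
```

View pics/lev.png

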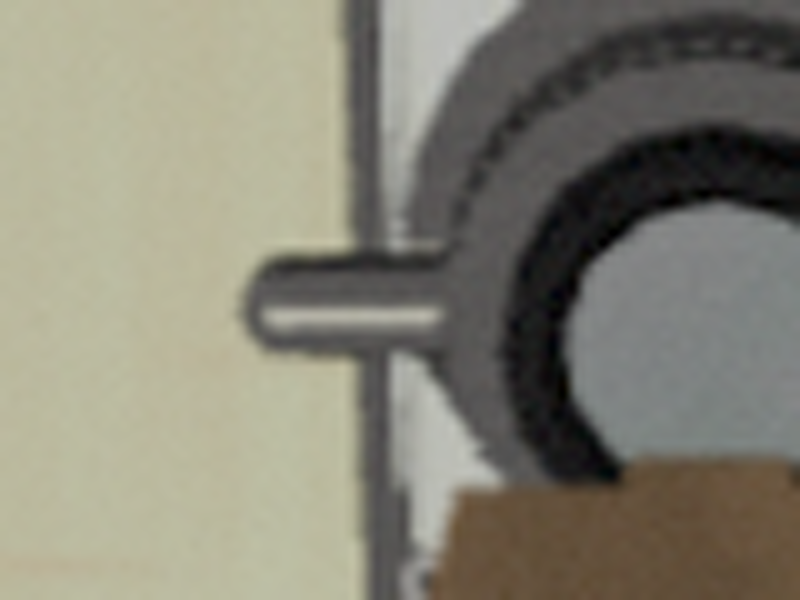

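The close-up shows the lever at (345,310) square to the plate's edge, with the end of the white line just showing behind its foot at (430,245). The collar is on the locked mark, and the arm is at rest with the tenon on target. I'm handing in.

```bash
python3 -c "
from bench import manip
print(manip.finish_job())"
```

```text
the job is handed in; nothing more can be done
None
```

I turned the focus-lock collar clockwise to the white line. Then I drew the tall pale tenon straight up out of the rail and handed in at about 14 s, with it held at rest over the lens.

| Check | Measured | Wanted |
|---|---|---|
| Collar lever direction | 183.5° while still gripped | 183.35° |
| Tenon centre | (0.5177, 0.1985) | lens axis about (0.5177, 0.198) |
| Tenon end height | 0.166 m | 0.166 m (70 mm above the rim) |
| Wide faces | 93.44° | plate's long side 93.42° |
| Upright | face slopes under about 0.0015 | 0 |

- **Lens centre:** my estimates of it spread by about 1 mm, so the centring is good to that.
- **Lever re-check:** from the final view the depth points gave 181.7° to 182.8°. I put the difference down to seeing the lever's side face; the last crop shows the lever square to the plate edge, with the white line at its foot.
- **Other objects:** the short tenon re-measured within about 0.5 mm after the draw, and the rail looked unmoved in the side view. The arm never went near the mallet, tape measure or try square, but I did not measure them again.
- **Forces:** they stayed under about 10 N wherever I read them.

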